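# Set the sieve shaker four clicks stronger and start it

## Task

Set the sieve shaker for this sample: push the dial's pointer round with a fingertip exactly four clicks clockwise (seen from above) from where it stands, and no further, then press the round start button right down and let it come up again. Only touch and push, gently: do not grip the dial, and do not lift or shift the sieve or the things standing round the shaker.

Things in the scene. Friction and masses are not known exactly. Their poses are not given: they have to be found in the camera images.
- shaker: Sieve shaker, fixed to the bench: grey box 170 (x) x 310 (y) mm, flat deck 60 mm above the bench. Origin on the bench under its middle; at yaw 0 x points away from the robot, y left, z up. On the deck: at the left a round table (128 mm across, centre at x 0, y +85 mm, top 70 mm above the bench) with a brass sieve; at the right the dial; at the front, right of the table, the start button.
- dial: Black dial on the deck: a disc 84 mm across (top 70 mm above the bench), a hub 32 mm across and one straight pointer bar from the axis to the disc's edge, 12 mm wide, 42 mm long from the axis, 18 mm high above the disc (top 88 mm above the bench), a white line on it. Origin on its vertical axis, 60 mm above the bench; its x axis points along the bar, z up.
- dial_axis (a point): Fixed point on the dial's axis at the disc's top, at x -2, y -78 mm of the shaker. Click stops every 20 degrees, ten in all, each with a black tick on the plate round the dial: the first has the pointer towards the shaker's +y; clockwise from above it goes over +x to -y at the last. It starts at rest at one of the first four.
- dial_pointer (a point): Mark on top of the pointer bar near its outer end, 38 mm from the dial's axis, 88 mm above the bench; it turns with the dial. A click takes about 3 to 4 N at this end of the bar, pushed on its side; past half-way between two stops the dial snaps ahead by itself into the next stop and rests there when let go.
- start_top (a point): Centre of the top of the start button's grey round cap (30 mm across) when it is up. The button goes straight down 6 mm against a spring (fully down at 5 N) and comes up when let go.
- start (a joint): Travel of the start button: 0 up, 0.006 m fully pressed.
- sieve: Brass test sieve, 108 mm across, 50 mm high, standing loose on the shaker's table; origin at the centre of its underside. Leave it.
- dish: Open aluminium tin, 53 mm across, 40 mm high, on the bench; origin under its centre. Leave it.
- tin: Aluminium tin with lid, 69 mm across, 44 mm high, on the bench; origin under its centre. Leave it.
- weight: Brass balance weight with knob, 28 mm across, 38 mm high, on the bench; origin under its centre. Leave it.
- bottle: Amber dropper bottle, 33 mm across, 102 mm high, on the bench; origin under its centre. Leave it.
- scoop: Aluminium scoop, 50 x 198 x 26 mm, lying on the bench; origin under its centre. Leave it.

How it is judged:
On the way, in this order (a step that is already met when the one before it is completed fails the run):
1. the dial rests exactly four clicks clockwise of where it started (distance of dial_pointer from where it was at the start of the episode between 0.0457 and 0.0518 m), for 0.3 s.
2. the start button is pressed down (all of step 1 and value of joint start above 0.0045 m), for 0.05 s.
At the end, for the whole second after the job is handed in: The pointer rests four clicks (80 degrees, within 0.3 of a click) clockwise of its start, the start button has been pressed at least 4.5 mm down and is up again (within 1.5 mm), and the sieve and the five things on the bench are within 15 mm of where they stood (all of step 1 and value of joint start below 0.0015 m and distance of each of sieve, dish, tin, weight, bottle, scoop from where it was at the start of the episode below 0.015 m); the robot touches nothing.
It fails at once if the dial is turned past the fourth click (distance of dial_pointer from where it was at the start of the episode above 0.0547 m).
It fails at once if the start button is pressed while the dial is not at the fourth click (value of joint start above 0.003 m and not (distance of dial_pointer from where it was at the start of the episode between 0.0457 and 0.0518 m)).
It fails at once if the dial is gripped or forced (more than 20 N) (contact force between the fingers and dial above 20 N).
It fails at once if the sieve or one of the things on the bench is lifted, shifted by more than 15 mm or knocked over (distance of any of sieve, dish, tin, weight, bottle, scoop from where it was at the start of the episode above 0.015 m or angle between any of sieve, dish, tin, weight, bottle, scoop's own z axis and vertical above 0.3 rad).
It also fails if it takes over 48 s, if anything falls off the work surface, if the arm or the gripper's body presses on something with over 40 N, if the wrist force passes 120 N, or if a joint passes its speed limit or range.

## Robot

A 6-joint arm with a two-finger parallel gripper is mounted at the origin on a cart in front of the work surface, level with it; the furniture and walls round the work are solid. World frame = base frame: x ahead of the robot, y to its left, z up, the work surface at z = 0. Lengths are in m, angles in rad, forces in N, time in s.
With the tool pointing down it reaches from about 0.3 to 1 m from the base axis. Payload 5.1 kg.
Tool frame: the origin (TCP) lies midway between the tips of the shut fingers; the grasp point (between the pads) lies 19 mm behind it; z points along the fingers, y is the line along which they close (so a half turn about z gives the same grasp; the last joint's range is limited). The gripper opens to 95 mm and grips with 3 to 60 N. Pads are 20 mm wide; open, the fingers measure 119 mm over their backs; the gripper's body (75 mm by 180 mm) begins 59 mm behind the grasp point.
Start: joints at [1.131, 0.124, 1.65, -0, 1.367, -0.083], TCP at [0.227, 0.609, 0.215] pointing down, gripper open.
Joint ranges: [-2.61, 2.61], [-1.02, 2.33], [0.03, 2.71], [-1.35, 4.49], [0.32, 2.68], [-2.91, 2.91]. Speed limits (rad/s): [2.57, 2.57, 3.14, 3.14, 3.14, 3.14].

## Interface

Orientations are given as a rotation vector (axis times angle).
In Python, from workcell import r gives the robot as it stands. The module is installed in compiled form; this text tells all that it offers.
- The arm moves only by the shell command python3 -m creep 'ROWS' [FORCE]. ROWS is JSON, a list of rows, each a list of 7 numbers: the shift along the tool's x, y, z in m, then the turn, a rotation vector about the tool's x, y, z in rad, then the finger opening in m, from 0 to 0.0951. In form: [[dx, dy, dz, rx, ry, rz, jaw], ...]. A call has 1 to 20 rows; each row shifts and turns the commanded pose from where the row before left it, along the tool's axes as they then stand; what a row does not reach is not made up. A row lasts 1/10 s, in which the tool goes at most 50 mm and 8.59 degrees, less where a joint would pass 70% of its speed; a pose out of reach is approached as far as the arm can. A call with a gripper value outside its range is refused whole. The fingers move at their own pace and stop on an object; FORCE is the grip in N (left out, the last holds). Time passes only in rows, so rows that do not move let the fingers close. It gives the time, the measured TCP pose, the force, the opening and the grip force at its end, in the units of the state.
- r.read_state(): the state, without advancing time (a new reading comes with each control period).
- r.read_camera(name): name is "side" or "top"; returns a dict with "frame" (400x640x3 uint8, red, green, blue), "range_z" (400x640 float32, m along the optical axis (not along the pixel's ray), 0 where there is no reading), "intrinsics" (3x3 intrinsics, pixels), "k1" (the pictures are not rectified: a ray, as slopes to the right and down, at radius r is drawn at 1 + k1 r^2 times it, then the intrinsics apply), "pose" (4x4, takes a point from camera to world coordinates). Camera axes: x right, y up, looking along -z (the intrinsics and any distortion apply to the point x, -y, -z); pixel columns grow to the right and rows downward; lengths in m; the calibration is good to about 2 mm. A picture is of the moment at which its call begins.
- r.job_done(): hands the job in; it is judged then, once.
The state is a dict: "t": time; "joints": joint angles; "qvel": joint speeds; "joint_torque": joint torques, N m; "tcp_pos": TCP position; "tcp_rot": TCP orientation; "force": force on the tool from outside, world axes, zero at the start; "moment": the same for the moment, N m; "opening": opening from 0.0 (shut) to 1.0 (fully open); "grasp_force": force on a finger pad.
Only numpy, scipy, OpenCV 4.12 (cv2) and the standard library are available. Lean on these libraries where they do the work, as an engineer would, in place of code of your own. Each camera call takes 0.05 s, during which the arm holds its last target. There are 200 camera calls.

## Working session

There is one attempt and no reset: what is moved stays moved. The work goes in short steps, Python scripts to look and compute and a shell command to move; the robot and the scene stay as the last step left them, time stands still between calls to the robot, and variables do not carry over. Pictures are saved under pics/ and viewed, at most 10 in all, crops included, and the job is handed in when it is done.

```bash
mkdir -p pics; python3 - <<'E'
from workcell import r
import cv2,numpy as np,pickle
s=r.read_state();print(s)
d={}
for n in("top","side"):
    c=r.read_camera(n);d[n]=c;cv2.imwrite(f"pics/{n}0.png",c["frame"][:,:,::-1]);print(n,c["intrinsics"],c["k1"],c["pose"])
pickle.dump(d,open("cam0.pkl","wb"))
E
```

```text
{'t': 0.0, 'joints': array([ 1.13139501e+00,  1.24535404e-01,  1.65163949e+00,  2.99411859e-06,
        1.36749125e+00, -8.26023427e-02]), 'qvel': array([-0.00015505, -0.00119429, -0.00087936,  0.00127257,  0.00037257,
       -0.0005284 ]), 'joint_torque': array([ 5.31043770e-04, -4.17598844e+01, -3.59937215e+01,  7.75779085e-02,
        4.92821017e-02, -1.43619436e-04]), 'tcp_pos': array([0.22678979, 0.60848255, 0.21338784]), 'tcp_rot': array([-0.55739556, -3.09120127,  0.003145  ]), 'force': array([-0.10533129,  1.1846422 ,  0.74041745]), 'moment': array([ 0.01379838, -0.03876229,  0.05085032]), 'grasp_force': 0.0, 'opening': 1.0018599725645754}
top [[503.36173921   0.         320.16406798]
 [  0.         503.36173921 206.8030008 ]
 [  0.           0.           1.        ]] -0.08933122715607308 [[-0.01878933  0.98879374 -0.14810099  0.41928455]
 [-0.9998034  -0.01764314  0.00904926  0.07970736]
 [ 0.00633489  0.1482419   0.98893084  1.14476533]
 [ 0.          0.          0.          1.        ]]
side [[391.65365903   0.         318.46796993]
 [  0.         391.65365903 197.88997753]
 [  0.           0.           1.        ]] -0.013806119614681487 [[ 0.99911769 -0.00250647 -0.04192322  0.51242021]
 [-0.03449487  0.52044128 -0.85320043 -0.69948708]
 [ 0.0239571   0.85389378  0.51989563  0.5619942 ]
 [ 0.          0.          0.          1.        ]]
```

View pics/top0.png

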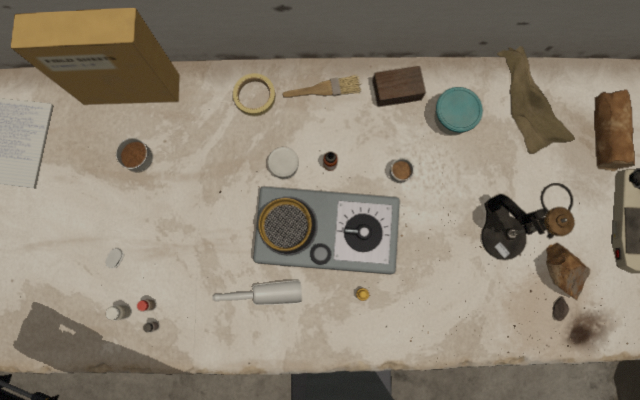

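View pics/side0.png

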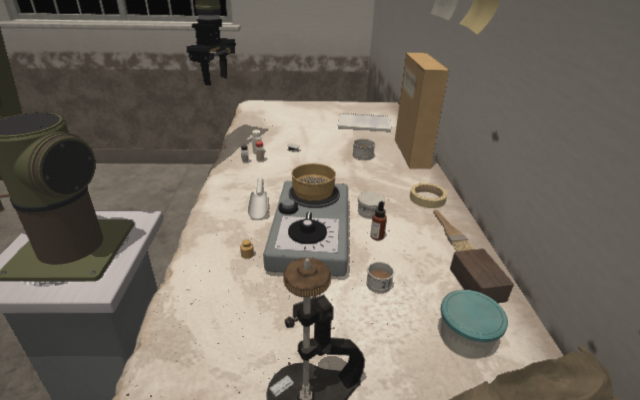

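The top view shows the shaker around (327,230), its dial at (363,232) with the pointer towards the left (345,231), and the button at (320,254). The side view shows the same, with the microscope in front at (310,330). Next I measure these by masks.

```bash
cat > h.py <<'E'
import numpy as np,cv2
def plane(c,uv,z):
    K=c["intrinsics"];uv=np.atleast_2d(np.asarray(uv,float))
    p=cv2.undistortPoints(uv[:,None],K,np.array([c["k1"],0,0,0]))[:,0]  # slopes right, down
    d=np.c_[p[:,0],-p[:,1],-np.ones(len(p))]@c["pose"][:3,:3].T;o=c["pose"][:3,3]
    return o+d*((z-o[2])/d[:,2])[:,None]
def pix(c,P):
    T=np.linalg.inv(c["pose"]);q=np.atleast_2d(P)@T[:3,:3].T+T[:3,3];s=np.c_[-q[:,0]/q[:,2],q[:,1]/q[:,2]]
    s=s*(1+c["k1"]*(s**2).sum(1))[:,None];K=c["intrinsics"]
    return s*[K[0,0],K[1,1]]+K[:2,2]
E
python3 - <<'E'
import pickle,cv2,numpy as np;from h import *
d=pickle.load(open("cam0.pkl","rb"));c=d["top"];f=c["frame"].astype(int)
hsv=cv2.cvtColor(c["frame"],cv2.COLOR_RGB2HSV);g=f.mean(2)
box=np.zeros(g.shape,bool);box[180:280,245:410]=1
# white plate
def comp(m,seed=None):
    n,l,s,ct=cv2.connectedComponentsWithStats(m.astype(np.uint8));k=1+np.argmax(s[1:,4]);return l==k
pr=np.zeros_like(box);pr[200:266,333:393]=1
w=comp(pr&(g>150));cn=max(cv2.findContours(w.astype(np.uint8),0,1)[0],key=len)
P=plane(c,cn[:,0],.06)[:,:2].astype(np.float32);R=cv2.minAreaRect(P);print("plate",R)
# dial dark disc
dk=comp(pr&(g<60));cn=max(cv2.findContours(dk.astype(np.uint8),0,1)[0],key=len)
P=plane(c,cn[:,0],.07)[:,:2].astype(np.float32);print("disc",cv2.fitEllipse(P),cv2.minEnclosingCircle(P))
# button
br=np.zeros_like(box);br[240:268,306:335]=1
b=comp(br&(g<65));cn=max(cv2.findContours(b.astype(np.uint8),0,1)[0],key=len)
P=plane(c,cn[:,0],.065)[:,:2].astype(np.float32);print("button ring",cv2.fitEllipse(P))
# shaker outline: grey-blue vs. beige bench
m=box&(hsv[...,0]>60)&(hsv[...,0]<130)&(g<190);m=comp(cv2.morphologyEx(m.astype(np.uint8),cv2.MORPH_CLOSE,np.ones((9,9))))
cn=max(cv2.findContours(m.astype(np.uint8),0,1)[0],key=len);P=plane(c,cn[:,0],.06)[:,:2].astype(np.float32);print("deck",cv2.minAreaRect(P))
# range heights at points
for n,(u,v) in dict(deck=(300,262),disc=(375,240),button=(320,254),plate=(386,258)).items():
    z=c["range_z"][v,u];K=c["intrinsics"];o=c["pose"];
    q=plane(c,(u,v),0)[0];t=o[:3,3];dz=-(np.linalg.inv(o)@np.r_[q,1])[2];print(n,(t+(q-t)*z/dz).round(4))
a=cv2.resize(c["frame"][180:280,300:410,::-1],None,fx=5.4,fy=5.4,interpolation=cv2.INTER_CUBIC);cv2.imwrite("pics/crop1.png",a)
s=d["side"]["frame"][180:280,240:370,::-1];cv2.imwrite("pics/crop2.png",cv2.resize(s,None,fx=5.4,fy=5.4,interpolation=cv2.INTER_CUBIC))
E
```

```text
plate ((0.5256574153900146, -0.02193700522184372), (0.11745847761631012, 0.12814940512180328), 84.292724609375)
disc ((0.5225717425346375, -0.0211129579693079), (0.07372426241636276, 0.07707016915082932), 78.67510986328125) ((0.5229493975639343, -0.0202013086527586), 0.04022601619362831)
button ring ((0.4794424772262573, 0.07236278057098389), (0.04233948141336441, 0.043279070407152176), 149.1880645751953)
deck ((0.5231624245643616, 0.0008572684600949287), (0.010838077403604984, 0.004345956724137068), 88.924072265625)
deck [0.4627 0.1152 0.0614]
disc [ 0.506  -0.046   0.0725]
button [0.478  0.0722 0.081 ]
plate [ 0.4678 -0.0699  0.0598]
```

View pics/crop1.png

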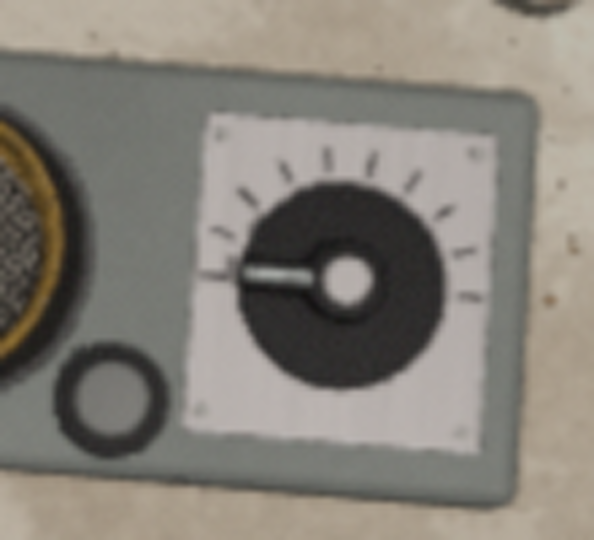

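View pics/crop2.png

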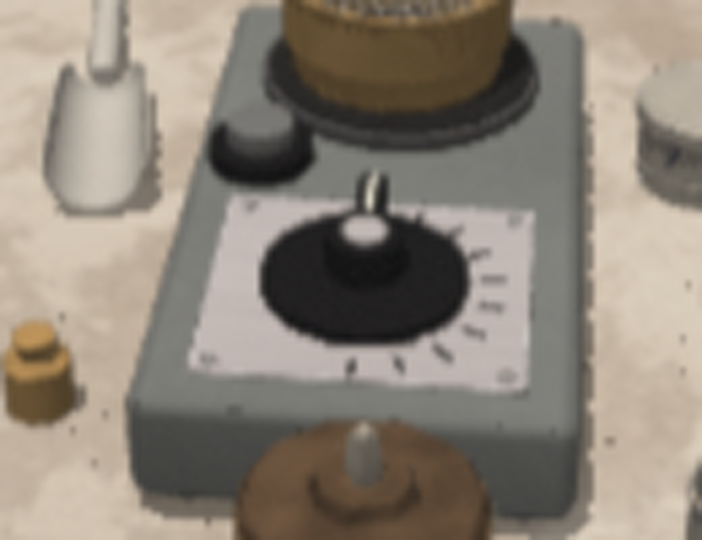

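The crops show ten ticks from (215,275) over the top to (470,297). The pointer's white line lies at (240–310,272), on the first tick. The button cap is centred at (110,400).

```bash
python3 - <<'E'
import pickle,cv2,numpy as np;from h import *
from scipy.spatial.transform import Rotation as Ro
c=pickle.load(open("cam0.pkl","rb"))["top"];f=c["frame"];g=f.astype(int).mean(2)
t=np.array([(215,275),(222,232),(247,197),(287,170),(328,158),(373,162),(413,180),(445,212),(465,252),(470,297)])
T=plane(c,t/5.4+[300,180]-.4,.06)[:,:2]
A=np.c_[2*T,np.ones(10)];x=np.linalg.lstsq(A,(T**2).sum(1),rcond=None)[0];ax=x[:2]
print("axis(ticks)",ax,"r",np.sqrt(x[2]+ax@ax));an=np.degrees(np.arctan2(*(T-ax)[:,::-1].T));print("tick ang",an.round(1),"yaw",np.mean(an-(90-20*np.arange(10))))
# corners of deck (u,v full image)
q=np.array([(537,95),(512,505)])/5.4+[300,180];D=plane(c,q,.06)[:,:2];print("right edge",D,np.linalg.norm(D[0]-D[1]))
# white line on bar
m=np.zeros(g.shape,np.uint8);m[226:236,343:359]=1;m&=(g>110).astype(np.uint8)
v,u=np.nonzero(m);L=plane(c,np.c_[u,v],.088)[:,:2];vx,vy,x0,y0=cv2.fitLine(L.astype(np.float32),1,0,.01,.01).ravel()
print("line ang",np.degrees(np.arctan2(vy,vx)),"ctr",x0,y0,"ext",L.min(0),L.max(0))
b=plane(c,np.array([[110,400]])/5.4+[300,180]-.4,.079);print("button",b, plane(c,(320,254),.079))
for uv in [(330,160),(401,170),(282,162),(363,294),(265,292)]:print(uv,plane(c,uv,.03)[0,:2].round(3))
E
```

```text
axis(ticks) [ 0.52410966 -0.02161192] r 0.05163045153657201
tick ang [ 84.4  64.9  45.6  23.7   4.3 -16.  -35.7 -56.1 -76.2 -96.5] yaw -5.755991187238932
right edge [[ 0.59905102 -0.10438747]
 [ 0.43412017 -0.08769162]] 0.16577374474520076
line ang 83.89285 ctr 0.526142 0.007223707 ext [ 0.51662705 -0.0067109 ] [0.53569178 0.02306166]
button [[0.47876576 0.07224608 0.079     ]] [[0.47807688 0.07219638 0.079     ]]
(330, 160) [0.693 0.045]
(401, 170) [ 0.668 -0.116]
(282, 162) [0.691 0.154]
(363, 294) [ 0.391 -0.021]
(265, 292) [0.4   0.194]
```

```bash
python3 -m creep '[[0,0,0,0,0,0.1316,0],[0,0,0,0,0,0.1316,0],[0,0,0,0,0,0.1316,0],[0,0,0,0,0,0.1316,0],[0,0,0,0,0,0.1316,0],[0,0,0,0,0,0.1316,0],[0,0,0,0,0,0.1316,0],[0,0,0,0,0,0.1316,0],[0,0,0,0,0,0.1316,0],[0,0,0,0,0,0.1316,0]]' && python3 -m creep '[[-0.02,0.012,0,0,0,0,0],[-0.0403,0.0237,0,0,0,0,0],[-0.0403,0.0237,0,0,0,0,0],[-0.0403,0.0237,0,0,0,0,0],[-0.0403,0.0237,0,0,0,0,0],[-0.0403,0.0237,0,0,0,0,0],[-0.0403,0.0237,0,0,0,0,0],[-0.0403,0.0237,0,0,0,0,0],[-0.0403,0.0237,0,0,0,0,0],[-0.0403,0.0237,0,0,0,0,0],[-0.0403,0.0237,0,0,0,0,0],[-0.0403,0.0237,0,0,0,0,0],[-0.0403,0.0237,0,0,0,0,0],[-0.0403,0.0237,0,0,0,0,0],[-0.02,0.011,0,0,0,0,0],[0,0,0,0,0,0,0],[0,0,0,0,0,0,0]]'; cat > st.py <<'E'
from workcell import r
import numpy as np
from scipy.spatial.transform import Rotation as Ro
s=r.read_state();M=Ro.from_rotvec(s["tcp_rot"]).as_matrix();p=s["tcp_pos"];ax=np.array([.524,-.0215])
th=np.arctan2(M[1,0],M[0,0]);e=np.array([np.cos(th),np.sin(th)]);n=np.array([-e[1],e[0]]);d=p[:2]-ax
print("t",s["t"],"pos",p.round(4),"toolx deg",np.degrees(th).round(2),"tilt",M[:2,2].round(4),"rad/ccw",(d@e).round(4),(d@n).round(4),"F",s["force"].round(1),"open",s["opening"])
E
python3 st.py
```

```text
t: 1.1
tcp_pos: [0.2269, 0.6087, 0.2139]
tcp_rot: [2.337, 2.099, -0.002]
force: [-0.8, -0.0, -0.6]
opening: 0.214
grasp_force: 0.0
t: 2.8
tcp_pos: [0.4986, 0.0144, 0.2141]
tcp_rot: [-2.332, -2.103, 0.001]
force: [-0.1, 0.5, 0.6]
opening: 0.004
grasp_force: 0.0
t 2.8 pos [0.4986 0.0144 0.2141] toolx deg 84.09 tilt [-0.0013  0.0006] rad/ccw 0.0331 0.0289 F [-0.1  0.5  0.6] open 0.003595673327799506
```

```bash
python3 -m creep '[[0,0,0.02,0,0,0,0],[0,0,0.03,0,0,0,0],[0,0,0.03,0,0,0,0],[0,0,0.025,0,0,0,0],[0,0,0.015,0,0,0,0],[0,0,0.01,0,0,0,0],[0,0,0.005,0,0,0,0],[0,0,0.003,0,0,0,0],[0,0,0,0,0,0,0],[0,0,0,0,0,0,0]]'; python3 st.py; python3 - <<'E'
from workcell import r;import cv2
a=r.read_camera("side")["frame"][180:280,240:370,::-1];b=r.read_camera("top")["frame"][190:270,300:404,::-1]
import numpy as np
cv2.imwrite("pics/a3.png",np.vstack([cv2.resize(a,(390,300),interpolation=2),cv2.resize(b,(390,300),interpolation=2)]))
E
```

```text
t: 3.8
tcp_pos: [0.4998, 0.0143, 0.0776]
tcp_rot: [2.331, 2.104, 0.002]
force: [0.6, -0.9, -0.5]
opening: 0.006
grasp_force: 0.0
t 3.8 pos [0.4998 0.0143 0.0776] toolx deg 84.15 tilt [ 0.0017 -0.0001] rad/ccw 0.0331 0.0278 F [ 0.6 -0.9 -0.5] open 0.006078567978528839
```

View pics/a3.png

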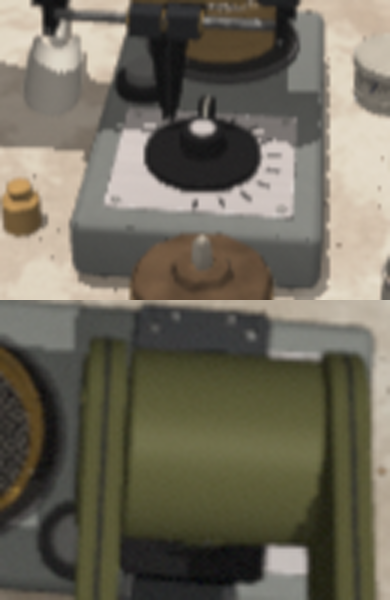

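The side view (upper) shows the closed fingertips at (172,110), just beside the pointer at (207,108) on its robot side. The arm blocks the top view. Next I feel for contact.

```bash
for i in 1; do python3 -m creep '[[0,0.003,0,0,0,0,0],[0,0.003,0,0,0,0,0],[0,0.002,0,0,0,0,0],[0,0.001,0,0,0,0,0],[0,0,0,0,0,0,0]]'; done; python3 st.py; python3 -m creep '[[0,0.001,0.001,0,0,0,0],[0,0.001,0,0,0,0,0],[0,0,0,0,0,0,0]]'; python3 st.py;  python3 -m creep '[[0,0.001,0,0,0,0,0],[0,0.001,0,0,0,0,0],[0,0,0,0,0,0,0]]'; python3 st.py
```

```text
t: 4.4
tcp_pos: [0.5081, 0.0134, 0.0766]
tcp_rot: [-2.332, -2.105, 0.0]
force: [-1.0, -0.9, -0.2]
opening: 0.005
grasp_force: 0.0
t 4.4 pos [0.5081 0.0134 0.0766] toolx deg 84.15 tilt [-0.0001 -0.    ] rad/ccw 0.0331 0.0193 F [-1.  -0.9 -0.2] open 0.0049084293165255165
t: 4.7
tcp_pos: [0.51, 0.0132, 0.0756]
tcp_rot: [-2.332, -2.105, 0.0]
force: [-0.7, -0.6, -1.0]
opening: 0.006
grasp_force: 0.0
t 4.7 pos [0.51   0.0132 0.0756] toolx deg 84.16 tilt [-0.0001  0.    ] rad/ccw 0.0331 0.0175 F [-0.7 -0.6 -1. ] open 0.005676052089644025
t: 5.0
tcp_pos: [0.5121, 0.013, 0.0757]
tcp_rot: [2.332, 2.105, 0.0]
force: [-0.2, -0.0, -1.1]
opening: 0.008
grasp_force: 0.0
t 5.0 pos [0.5121 0.013  0.0757] toolx deg 84.16 tilt [ 0.0002 -0.    ] rad/ccw 0.0331 0.0154 F [-0.2 -0.  -1.1] open 0.007578810570195744
```

```bash
for i in 1; do python3 -m creep '[[0,0.001,0,0,0,0,0],[0,0.001,0,0,0,0,0],[0,0,0,0,0,0,0]]'; done; python3 st.py; python3 -m creep '[[0,0.001,0,0,0,0,0],[0,0,0,0,0,0,0]]'; python3 st.py;  python3 -m creep '[[0,0.001,0,0,0,0,0],[0,0,0,0,0,0,0]]'; python3 st.py; python3 - <<'E'
from workcell import r;import cv2
a=r.read_camera("side")["frame"][195:255,260:350,::-1]
cv2.imwrite("pics/a4.png",cv2.resize(a,(720,480),interpolation=2))
E
```

```text
t: 5.3
tcp_pos: [0.5134, 0.0129, 0.0756]
tcp_rot: [-2.331, -2.104, 0.002]
force: [-3.0, -0.1, 1.8]
opening: 0.005
grasp_force: 1.5
t 5.3 pos [0.5134 0.0129 0.0756] toolx deg 84.16 tilt [-0.0016  0.0003] rad/ccw 0.0332 0.014 F [-3.  -0.1  1.8] open 0.00500042597175644
t: 5.5
tcp_pos: [0.5143, 0.013, 0.0755]
tcp_rot: [-2.331, -2.104, 0.002]
force: [-5.1, 1.5, 2.5]
opening: 0.004
grasp_force: 2.2
t 5.5 pos [0.5143 0.013  0.0755] toolx deg 84.15 tilt [-0.0018  0.0005] rad/ccw 0.0333 0.0132 F [-5.1  1.5  2.5] open 0.003596745989591101
t: 5.7
tcp_pos: [0.5159, 0.013, 0.0755]
tcp_rot: [-2.331, -2.105, -0.001]
force: [-1.9, 1.4, 0.1]
opening: 0.008
grasp_force: 1.4
t 5.7 pos [0.5159 0.013  0.0755] toolx deg 84.15 tilt [-0.0001  0.0007] rad/ccw 0.0335 0.0116 F [-1.9  1.4  0.1] open 0.008165924210480405
```

View pics/a4.png

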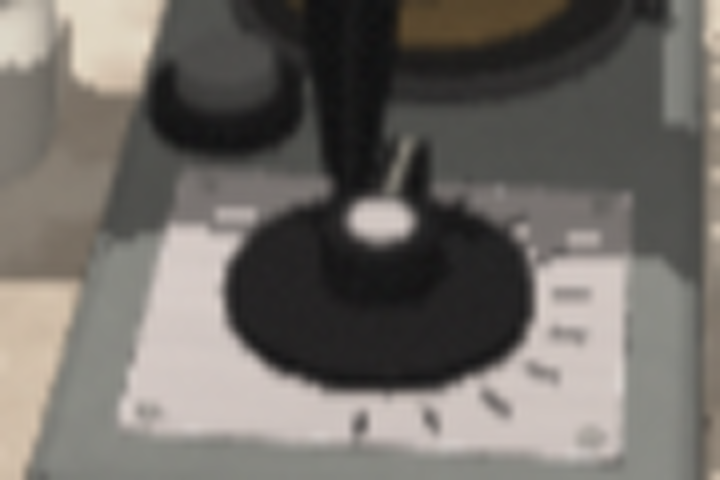

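The pointer has begun to turn (white line at (400,165)) with the fingertip against its side and clear of the hub. Next I follow the arc round the axis.

```bash
python3 -m creep '[[0.0005,0.0004,0,0,0,0.053,0],[0.0004,0.0003,0,0,0,0.054,0],[0.0005,0.00116,0,0,0,0.0349,0],[0.0005,0.00116,0,0,0,0.0349,0],[0.0005,0.00116,0,0,0,0.0349,0],[0.0005,0.00116,0,0,0,0.0349,0],[0.0005,0.00116,0,0,0,0.0349,0],[0.0005,0.00116,0,0,0,0.0349,0],[0.0005,0.00116,0,0,0,0.0349,0],[0.0005,0.00116,0,0,0,0.0349,0],[0,0,0,0,0,0,0]]'; python3 st.py; python3 -m creep '[[0.0005,0.00116,0,0,0,0.0349,0],[0.0005,0.00116,0,0,0,0.0349,0],[0.0005,0.00116,0,0,0,0.0349,0],[0.0005,0.00116,0,0,0,0.0349,0],[0.0005,0.00116,0,0,0,0.0349,0],[0.0005,0.00116,0,0,0,0.0349,0],[0.0005,0.00116,0,0,0,0.0349,0],[0,0,0,0,0,0,0]]'; python3 st.py; python3 - <<'E'
from workcell import r;import cv2
a=r.read_camera("side")["frame"][195:255,260:350,::-1]
cv2.imwrite("pics/a5.png",cv2.resize(a,(720,480),interpolation=2))
E
```

```text
t: 6.85
tcp_pos: [0.5271, 0.0139, 0.0757]
tcp_rot: [2.692, 1.619, 0.0]
force: [-2.0, -0.4, 0.8]
opening: 0.006
grasp_force: 1.0
t 6.85 pos [0.5271 0.0139 0.0757] toolx deg 62.04 tilt [ 0.0006 -0.0007] rad/ccw 0.0327 0.0139 F [-2.  -0.4  0.8] open 0.006394985996809924
t: 7.65
tcp_pos: [0.5364, 0.0123, 0.0759]
tcp_rot: [2.868, 1.279, 0.003]
force: [-0.1, -0.1, 0.6]
opening: 0.006
grasp_force: 0.0
t 7.65 pos [0.5364 0.0123 0.0759] toolx deg 48.07 tilt [ 0.0023 -0.0006] rad/ccw 0.0334 0.0133 F [-0.1 -0.1  0.6] open 0.00625614489836338
```

View pics/a5.png

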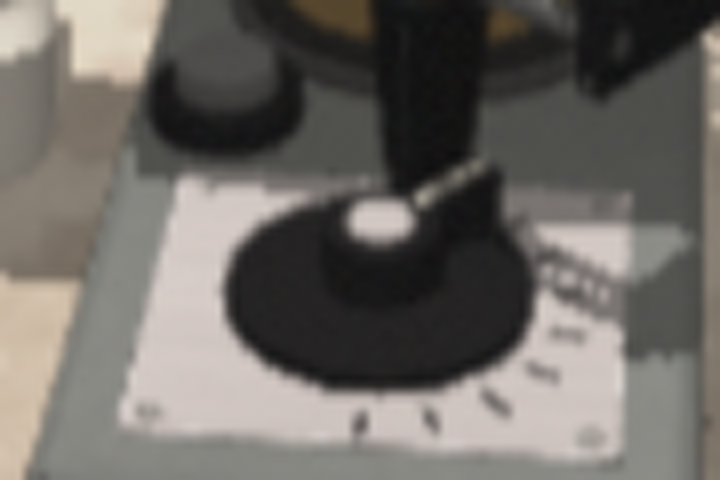

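The pointer's white line now runs from (415,195) to (490,162), so it is further round. I compute its angle before going on.

```bash
cat > ang.py <<'E'
from workcell import r;from h import *;import sys
c=r.read_camera("side");f=c["frame"];g=f.astype(int).mean(2)
best=None;ax=np.array([.524,-.0215])
# white-line pixels: brightness sampled along candidate radial directions on the bar's top plane
A=np.radians(np.arange(-40,96,1.));R=np.linspace(.021,.037,9)
P=np.array([[[ax[0]+q*np.cos(a),ax[1]+q*np.sin(a),.088] for q in R] for a in A]).reshape(-1,3)
p=pix(c,P).astype(np.float32);v=cv2.remap(g.astype(np.float32),p[:,0:1],p[:,1:2],1).reshape(len(A),-1)
for i in np.argsort(-np.median(v,1))[:5]:print(np.degrees(A[i]).round(),v[i].round())
if len(sys.argv)>1:cv2.imwrite(sys.argv[1],cv2.resize(f[195:255,260:350,::-1],(720,480),interpolation=2))
E
python3 ang.py; python3 -m creep '[[0.0005,0.00116,0,0,0,0.0349,0],[0.0005,0.00116,0,0,0,0.0349,0],[0.0005,0.00116,0,0,0,0.0349,0],[0.0005,0.00116,0,0,0,0.0349,0],[0.0005,0.00116,0,0,0,0.0349,0],[0.0005,0.00116,0,0,0,0.0349,0],[0.0005,0.00116,0,0,0,0.0349,0],[0.0005,0.00116,0,0,0,0.0349,0],[0.0005,0.00116,0,0,0,0.0349,0],[0,0,0,0,0,0,0],[0,0,0,0,0,0,0]]'; python3 st.py;python3 ang.py
```

```text
48.0 [ 96.  86.  76.  85.  92. 100.  94.  84.  95.]
49.0 [99. 87. 75. 83. 89. 97. 94. 81. 91.]
46.0 [89. 80. 77. 85. 96. 91. 82. 89. 94.]
47.0 [92. 84. 77. 86. 94. 97. 88. 87. 99.]
50.0 [101.  87.  74.  80.  86.  93.  92.  78.  84.]
t: 8.85
tcp_pos: [0.5457, 0.0075, 0.0757]
tcp_rot: [3.034, 0.816, 0.001]
force: [-0.2, -0.6, -0.0]
opening: 0.003
grasp_force: 0.0
t 8.85 pos [0.5457 0.0075 0.0757] toolx deg 30.1 tilt [ 0.0004 -0.0001] rad/ccw 0.0333 0.0142 F [-0.2 -0.6 -0. ] open 0.003476593789520761
29.0 [91. 86. 90. 89. 77. 73. 82. 92. 80.]
28.0 [92. 85. 89. 85. 78. 75. 83. 91. 84.]
27.0 [93. 85. 89. 82. 79. 76. 83. 91. 84.]
30.0 [89. 85. 90. 87. 76. 72. 81. 83. 76.]
26.0 [92. 85. 88. 79. 76. 77. 82. 89. 79.]
```

Readings of about 48° and then 28° fit stops 3 and 4, with a constant offset of about 4°. Now the last click, in small steps.

```bash
python3 -m creep '[[0.0005,0.00116,0,0,0,0.0349,0],[0.0005,0.00116,0,0,0,0.0349,0],[0.0005,0.00116,0,0,0,0.0349,0],[0.0005,0.00116,0,0,0,0.0349,0],[0.0005,0.00116,0,0,0,0.0349,0],[0.00025,0.0006,0,0,0,0.0175,0],[0,0,0,0,0,0,0],[0,0,0,0,0,0,0]]'; python3 st.py;python3 ang.py; python3 -m creep '[[0.00025,0.0006,0,0,0,0.0175,0],[0.00025,0.0006,0,0,0,0.0175,0],[0.00025,0.0006,0,0,0,0.0175,0],[0,0,0,0,0,0,0],[0,0,0,0,0,0,0]]'; python3 st.py;python3 ang.py
```

```text
t: 9.7
tcp_pos: [0.5507, 0.003, 0.0756]
tcp_rot: [-3.098, -0.521, 0.0]
force: [-0.1, 2.5, 0.7]
opening: 0.005
grasp_force: 1.0
t 9.7 pos [0.5507 0.003  0.0756] toolx deg 19.08 tilt [-0.0001  0.    ] rad/ccw 0.0332 0.0144 F [-0.1  2.5  0.7] open 0.004757702136187709
24.0 [115. 101.  77.  80.  91.  99.  88.  73.  73.]
23.0 [112.  96.  78.  80.  90.  97.  86.  73.  75.]
25.0 [118. 100.  76.  81.  92. 100.  86.  72.  71.]
26.0 [121.  99.  76.  81.  92.  93.  83.  71.  71.]
22.0 [109.  92.  78.  79.  90.  95.  82.  73.  76.]
t: 10.25
tcp_pos: [0.5523, 0.001, 0.0757]
tcp_rot: [3.11, 0.438, 0.001]
force: [-0.4, 0.9, 0.2]
opening: 0.003
grasp_force: 0.1
t 10.25 pos [0.5523 0.001  0.0757] toolx deg 16.02 tilt [ 0.0006 -0.0007] rad/ccw 0.0334 0.0138 F [-0.4  0.9  0.2] open 0.0029627363753940436
66.0 [94. 91. 86. 81. 80. 80. 84. 93. 87.]
67.0 [93. 90. 85. 81. 80. 80. 83. 91. 99.]
68.0 [93. 90. 85. 81. 80. 80. 82. 88. 94.]
65.0 [95. 91. 86. 81. 81. 79. 84. 87. 72.]
69.0 [93. 90. 84. 81. 80. 80. 81. 84. 90.]
```

Force has dropped, so it has probably snapped. I back off and lift clear, then look.

```bash
python3 -m creep '[[0,-0.003,0,0,0,0,0],[0,-0.004,0,0,0,0,0],[0,-0.003,0,0,0,0,0],[0,0,-0.015,0,0,0,0],[0,0,-0.03,0,0,0,0],[0,0,-0.03,0,0,0,0],[0,0,0,0,0,0,0]]'; python3 st.py;python3 ang.py pics/a6.png
```

```text
t: 11.0
tcp_pos: [0.553, 0.0108, 0.1575]
tcp_rot: [3.108, 0.438, 0.017]
force: [0.2, 0.2, 1.3]
opening: 0.008
grasp_force: 0.0
t 11.0 pos [0.553  0.0108 0.1575] toolx deg 16.04 tilt [ 0.0111 -0.001 ] rad/ccw 0.0368 0.023 F [0.2 0.2 1.3] open 0.007526983927141512
28.0 [124. 138. 139. 136. 128. 122. 136. 139. 131.]
29.0 [125. 139. 142. 141. 128. 121. 135. 141. 126.]
30.0 [126. 140. 147. 139. 127. 120. 135. 133. 120.]
27.0 [124. 136. 136. 131. 128. 123. 133. 135. 133.]
31.0 [128. 141. 150. 136. 126. 120. 131. 126. 112.]
```

View pics/a6.png

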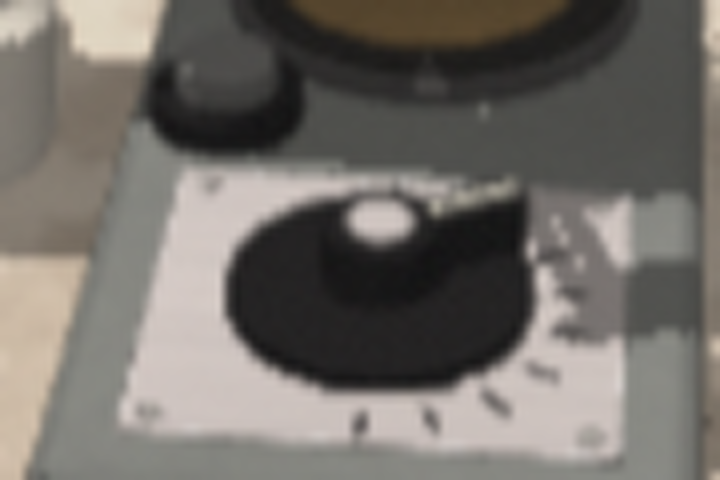

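The pointer's end at (520,190) lies over the fourth tick (550,257), so it is three clicks round and fell back short of half-way. I return and push a few degrees further.

```bash
python3 -m creep '[[0,0,0.03,0,0,0,0],[0,0,0.03,0,0,0,0],[0,0,0.015,0,0,0,0],[0,0,0,0,0,0,0],[0,0.003,0,0,0,0,0],[0,0.004,0,0,0,0,0],[0,0.003,0,0,0,0,0],[0,0,0,0,0,0,0]]'; python3 st.py;python3 -m creep '[[0.00025,0.0006,0,0,0,0.0175,0],[0.00025,0.0006,0,0,0,0.0175,0],[0.00025,0.0006,0,0,0,0.0175,0],[0.00025,0.0006,0,0,0,0.0175,0],[0,0,0,0,0,0,0],[0,0,0,0,0,0,0]]'; python3 st.py; python3 -m creep '[[0.00025,0.0006,0,0,0,0.0175,0],[0.00025,0.0006,0,0,0,0.0175,0],[0,0,0,0,0,0,0],[0,0,0,0,0,0,0]]'; python3 st.py
```

```text
t: 11.85
tcp_pos: [0.5531, 0.0007, 0.0769]
tcp_rot: [3.11, 0.437, 0.003]
force: [0.1, -0.1, 0.4]
opening: 0.003
grasp_force: 0.0
t 11.85 pos [0.5531 0.0007 0.0769] toolx deg 16.02 tilt [ 0.0023 -0.0009] rad/ccw 0.0341 0.0133 F [ 0.1 -0.1  0.4] open 0.002612778241093563
t: 12.45
tcp_pos: [0.5535, -0.0008, 0.0754]
tcp_rot: [3.124, 0.329, -0.001]
force: [-0.2, 0.3, 0.3]
opening: 0.006
grasp_force: 0.0
t 12.45 pos [ 0.5535 -0.0008  0.0754] toolx deg 12.02 tilt [-0.0004 -0.0003] rad/ccw 0.0331 0.0141 F [-0.2  0.3  0.3] open 0.005639679479256186
t: 12.85
tcp_pos: [0.5543, -0.0018, 0.0756]
tcp_rot: [3.13, 0.274, -0.0]
force: [0.1, 0.5, 1.2]
opening: 0.003
grasp_force: 0.0
t 12.85 pos [ 0.5543 -0.0018  0.0756] toolx deg 10.01 tilt [-0.0001 -0.    ] rad/ccw 0.0333 0.0142 F [0.1 0.5 1.2] open 0.002985167953223267
```

```bash
python3 -m creep '[[0,-0.003,0,0,0,0,0],[0,-0.004,0,0,0,0,0],[0,-0.003,0,0,0,0,0],[0,0,-0.015,0,0,0,0],[0,0,-0.03,0,0,0,0],[0,0,-0.03,0,0,0,0],[0,0,0,0,0,0,0]]'; python3 st.py;python3 ang.py pics/a7.png
```

```text
t: 13.55
tcp_pos: [0.5563, 0.0079, 0.1574]
tcp_rot: [3.128, 0.274, 0.017]
force: [0.5, -0.8, 0.5]
opening: 0.004
grasp_force: 0.0
t 13.55 pos [0.5563 0.0079 0.1574] toolx deg 10.02 tilt [ 0.0108 -0.0009] rad/ccw 0.0369 0.0234 F [ 0.5 -0.8  0.5] open 0.00364712877644723
36.0 [156. 165. 157. 162. 161. 139. 116.  90.  83.]
37.0 [161. 168. 161. 164. 154. 131. 108.  89.  82.]
35.0 [152. 162. 153. 161. 163. 147. 123.  95.  84.]
34.0 [147. 155. 151. 160. 165. 152. 128.  96.  84.]
10.0 [110. 129. 149. 154. 153. 149. 140. 150. 151.]
```

View pics/a7.png

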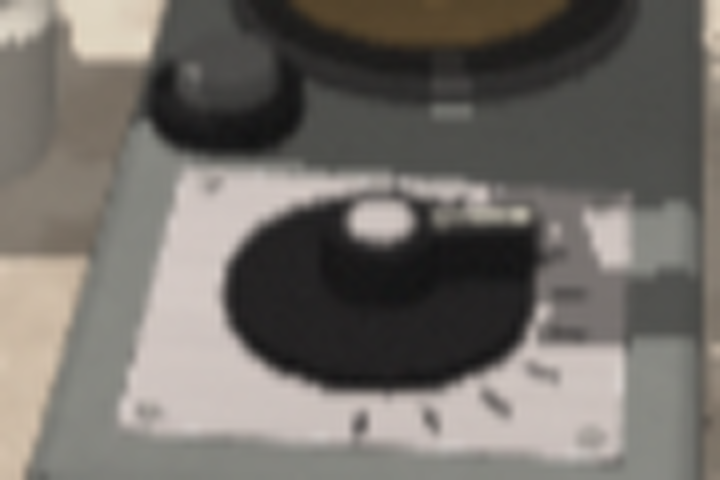

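```bash
python3 -m creep '[[-0.0109,-0.0128,0,0,0,0,0],[-0.0218,-0.0256,0,0,0,0,0],[-0.0218,-0.0256,0,0,0,0,0],[-0.0109,-0.0129,0,0,0,0,0],[0,0,0,0,0,0,0],[0,0,0,0,0,0,0]]'; python3 st.py; python3 - <<'E'
from workcell import r;from h import *
c=r.read_camera("side");f=c["frame"]
for q in ([(435,217),(530,213)],):
    P=plane(c,np.array(q)/8+[260,195]-.44,.088)[:,:2];d=P[1]-P[0];print("line",P,np.degrees(np.arctan2(d[1],d[0])))
P=plane(c,np.array([(430,212),(520,187)])/8+[260,195]-.44,.088)[:,:2];d=P[1]-P[0];print("prev",np.degrees(np.arctan2(d[1],d[0])))
print("button cap side",plane(c,np.array([(228,72)])/8+[260,195]-.44,.079))
a=f[195:255,260:350,::-1];b=r.read_camera("top")["frame"][190:270,300:404,::-1]
cv2.imwrite("pics/a8.png",np.hstack([cv2.resize(a,(400,267),interpolation=2),cv2.resize(b,(347,267),interpolation=2)]))
E
```

```text
t: 14.2
tcp_pos: [0.4747, 0.0725, 0.1503]
tcp_rot: [3.129, 0.275, -0.0]
force: [-0.3, -0.2, 1.4]
opening: 0.006
grasp_force: 0.0
t 14.2 pos [0.4747 0.0725 0.1503] toolx deg 10.05 tilt [ 0.     -0.0004] rad/ccw -0.0321 0.1012 F [-0.3 -0.2  1.4] open 0.00612067360538342
line [[ 0.53770125 -0.01840995]
 [ 0.56296101 -0.01655744]] 4.194463430403519
prev 25.688702992314287
button cap side [[0.48021092 0.06765513 0.079     ]]
```

View pics/a8.png

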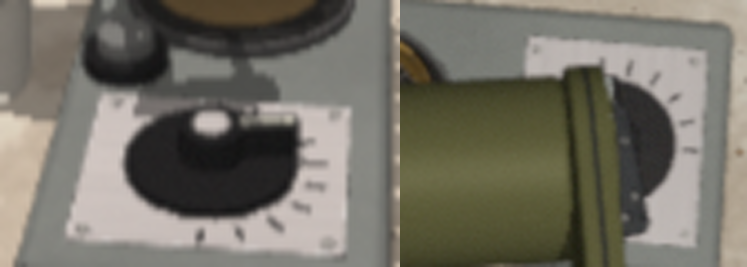

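The pointer's line now measures 4.2°, exactly four clicks from 84.2°. The fingertip is over the button cap at (122,45) in the left half. Next I press.

```bash
python3 -m creep '[[0.0037,0.0015,0.01,0,0,0,0],[0,0,0.02,0,0,0,0],[0,0,0.02,0,0,0,0],[0,0,0.01,0,0,0,0],[0,0,0.005,0,0,0,0],[0,0,0,0,0,0,0],[0,0,0,0,0,0,0]]'; python3 st.py; python3 -m creep '[[0,0,0.002,0,0,0,0],[0,0,0.002,0,0,0,0],[0,0,0.002,0,0,0,0],[0,0,0.002,0,0,0,0],[0,0,0.001,0,0,0,0],[0,0,0,0,0,0,0],[0,0,0,0,0,0,0]]'; python3 st.py
```

```text
t: 15.0
tcp_pos: [0.4795, 0.0716, 0.0863]
tcp_rot: [3.13, 0.274, 0.002]
force: [-0.0, 1.0, 0.4]
opening: 0.004
grasp_force: 0.0
t 15.0 pos [0.4795 0.0716 0.0863] toolx deg 10.0 tilt [0.0012 0.    ] rad/ccw -0.0277 0.0994 F [-0.   1.   0.4] open 0.004190371810107998
t: 15.7
tcp_pos: [0.4794, 0.0717, 0.0773]
tcp_rot: [3.13, 0.274, 0.002]
force: [1.1, -0.0, 3.1]
opening: 0.002
grasp_force: 2.1
t 15.7 pos [0.4794 0.0717 0.0773] toolx deg 10.01 tilt [0.0015 0.0001] rad/ccw -0.0277 0.0995 F [ 1.1 -0.   3.1] open 0.00215709712728833
```

```bash
python3 -m creep '[[0,0,0.001,0,0,0,0],[0,0,0.001,0,0,0,0],[0,0,0.001,0,0,0,0],[0,0,0,0,0,0,0]]'; python3 -m creep '[[0,0,0.001,0,0,0,0],[0,0,0.001,0,0,0,0],[0,0,0,0,0,0,0],[0,0,0,0,0,0,0]]'; python3 -m creep '[[0,0,0.001,0,0,0,0],[0,0,0,0,0,0,0],[0,0,0,0,0,0,0]]'
```

```text
t: 16.1
tcp_pos: [0.4795, 0.0717, 0.0761]
tcp_rot: [3.129, 0.274, 0.001]
force: [-5.0, -0.7, 15.7]
opening: 0.005
grasp_force: 8.1
t: 16.5
tcp_pos: [0.4796, 0.0717, 0.0759]
tcp_rot: [3.129, 0.275, -0.0]
force: [-10.0, -0.3, 26.8]
opening: 0.006
grasp_force: 13.2
t: 16.8
tcp_pos: [0.4797, 0.0717, 0.0758]
tcp_rot: [3.129, 0.275, -0.001]
force: [-13.8, -0.4, 31.0]
opening: 0.003
grasp_force: 15.8
```

The button is on its hard stop at 15–31 N, against 5 N for fully down. I release it and retreat.

```bash
python3 -m creep '[[0,0,-0.005,0,0,0,0],[0,0,-0.01,0,0,0,0],[0,0,-0.03,0,0,0,0],[0,0,-0.04,0,0,0,0],[0,0,-0.04,0,0,0,0],[0,0,-0.03,0,0,0,0],[0,0,0,0,0,0,0],[0,0,0,0,0,0,0],[0,0,0,0,0,0,0],[0,0,0,0,0,0,0]]'; python3 ang.py; python3 - <<'E'
from workcell import r
import pickle,cv2,numpy as np
c=r.read_camera("side");o=pickle.load(open("cam0.pkl","rb"))["side"]
for n,(v,u) in dict(btn=(204,288),weight=(250,247),bottle=(225,378),dish=(277,380),tin=(205,368),scoop=(205,258),sieve=(190,314)).items():
    print(n,o["range_z"][v,u],c["range_z"][v,u],o["frame"][v,u],c["frame"][v,u])
r.job_done()
E
```

```text
t: 17.8
tcp_pos: [0.4775, 0.0716, 0.2231]
tcp_rot: [-3.129, -0.274, 0.007]
force: [-0.2, 0.5, -0.3]
opening: 0.005
grasp_force: 0.0
23.0 [103. 109. 142. 164. 172. 179. 187. 184. 175.]
24.0 [103. 103. 143. 167. 176. 184. 187. 183. 172.]
27.0 [107. 105. 141. 169. 185. 183. 179. 179. 166.]
25.0 [104. 104. 142. 167. 179. 187. 185. 181. 169.]
22.0 [103. 112. 142. 161. 169. 175. 184. 186. 178.]
btn 0.8923556 0.8943305 [121 119 115] [124 122 119]
weight 0.84124744 0.8447747 [111  87  55] [114  90  56]
bottle 0.89963484 0.8961093 [113 105  97] [117 109 100]
dish 0.7775962 0.7752912 [127  99  75] [132 102  78]
tin 0.9745716 0.97372884 [144 138 126] [149 142 130]
scoop 1.0361488 1.0354232 [203 195 182] [122 118 110]
sieve 0.91320527 0.9141652 [93 74 49] [95 76 49]
the job is handed in; nothing more can be done
```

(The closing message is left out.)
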